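# Dust off the laser window, then hold the beam shutter open

### The job

Give the laser's exit window a short burst of air by pressing the clamped duster can's sprung nozzle cap fully down for a moment and letting it come back up. Then flip the safety catch on the shutter box right over to the side, away from the lever, and only after that pull the sprung shutter lever all the way towards the robot with the gripper's fingers and hold it there: the program finishes while still holding the lever fully pulled. Leave everything else on the table where it is.

Things in the scene. Friction and masses are not known exactly. Their poses are not given: they have to be found in the camera images.
- shutter: Fixed shutter box, dark steel, 160 (x) x 120 (y) x 70 mm high, bolted to the table, with a red laser head (160 x 200 x 66 mm high) adjoining its +y side. Origin: centre of the shutter box's underside, on the table; its axes are the directions used below (-x: the side towards the robot, z up). It is turned up to 0.2 rad about the vertical. The beam leaves through a round window on the -y face.
- catch_hinge (a point): Point on the hinge axis of the safety catch, below the thumb tab, at (-36, 18, 80) mm in the shutter's axes. The hinge axis runs along the shutter's x.
- catch_tab (a point): Middle of the top edge of the catch's thumb tab: an upright aluminium plate 22 mm wide (x), 6 mm thick (y) and 62 mm tall from the hinge axis up. It stands on the robot's side of the lever and turns with the catch.
- catch (a joint): Angle of the safety catch, rad: 0 = standing upright (guarding; a 34 mm wide stop plate on the same rod, 57 mm beyond the tab in x, stands up to 49 mm above the axis in front of the lever's rod and blocks it), grows as the tab tips over to the shutter's +y side, about the shutter's -x axis; 1.5 = flipped right over, tab almost flat to +y. No spring: light friction of 0.04 N m (under 1.5 N at the tab) and it stays where it is left. Starts between 0 and 0.15.
- lever_hinge (a point): Point on the lever's pivot axis (along the shutter's y), at (20, 0, 55) mm in the shutter's axes.
- lever_bar (a point): Centre of the lever's black T-bar handle, a round bar 18 mm in diameter and 56 mm long lying along the shutter's y, across the top end of a 12 mm steel rod; 115 mm from the pivot. At rest it is at (54, 0, 165) mm in the shutter's axes, leaning away from the robot.
- lever (a joint): Angle of the shutter lever, rad: 0 = at rest, leaning 0.3 rad to the shutter's +x; grows as the bar is pulled to the shutter's -x (towards the robot); 0.75 = fully pulled, end stop, leaning 0.45 rad to -x. A spring returns it when it is let go; the pull at the bar grows from about 2.5 N to 8.5 N.
- cap_top (a point): Centre of the top face of the duster can's nozzle cap: a grey cap 30 mm in diameter and 22 mm tall, with a 7 mm spout pointing at the window, on a fixed aluminium can 52 mm in diameter clamped on a 75 mm square foot; top 180 mm above the table.
- nozzle_cap (a joint): Travel of the nozzle cap, m: 0 = up, 0.007 = pressed fully down. Sprung: from 1.4 N at the top to about 6.3 N fully down; it rises by itself when let go.
- lens_mount: Loose bystander: lens in a round black mount on a 50 x 40 mm foot, 90 mm tall, in front of the window. Origin: centre of its underside.
- beam_block: Loose bystander: black block 50 x 30 x 65 mm. Origin: centre of its underside.
- hex_driver: Loose bystander: driver 170 mm long, lying on the robot's side of the shutter box. Origin: on its underside.
- lens_cleaner: Loose bystander: small white bottle 40 mm in diameter, 85 mm tall. Origin: centre of its underside.
- power_sensor: Loose bystander: aluminium disc 60 mm in diameter, 22 mm tall. Origin: centre of its underside.
- notebook: Loose bystander: notebook 150 x 210 x 14 mm lying on the table. Origin: centre of its underside.
- goggle_case: Loose bystander: black case 80 x 160 x 55 mm. Origin: centre of its underside.
Things that resemble listed ones, but are neither listed nor needed, are in the scene too. What is shaped like the part that bears cap_top but blue or red is not meant.

How it is judged:
By the outcome, as a careful person would: the job done as asked, in the order asked, and still so for the second after the job is handed in, while the arm keeps its last pose, push and grip.
It also fails if it takes over 58 s, if anything falls off the work surface, if the arm or the gripper's body presses on something with over 40 N, if the wrist force passes 120 N, or if a joint passes its speed limit or range.

### The arm

A 6-joint arm with a two-finger parallel gripper is mounted at the origin on the work surface. World frame = base frame: x ahead of the robot, y to its left, z up, the work surface at z = 0. Lengths are in mm, angles in rad, forces in N, time in s.
With the tool pointing down it reaches from about 350 to 950 mm from the base axis. Payload 17.4 kg.
Tool frame: the origin (TCP) lies midway between the tips of the shut fingers; the grasp point (between the pads) lies 19 mm behind it (env.grip_point_offset is the distance from the TCP to the grasp point, in mm); z points along the fingers, y is the line along which they close (so a half turn about z gives the same grasp; the last joint's range is limited). The gripper opens to 93 mm and grips with 3 to 60 N. Pads are 15 mm wide; open, the fingers measure 128 mm over their backs; the gripper's body (75 mm by 188 mm) begins 65 mm behind the grasp point.
Start: joints at [-1.187, 0.116, 1.442, -0, 1.584, -0.038], TCP at [276.339, -615.848, 185.746] pointing down, gripper open.
Joint ranges: [-2.83, 2.83], [-0.83, 2.19], [0.07, 2.5], [-1.14, 4.28], [0.01, 3], [-2.97, 2.97]. Speed limits (rad/s): [1.89, 1.89, 2.22, 3.14, 3.14, 3.14].

### API

Orientations are given as a unit quaternion [x, y, z, w].
In Python, from bench import env, capture, get_calibration, close_job, nets gives the robot as it stands. Calls block until the motion is done:
- env.movep(position, orientation): joint-space move of the TCP to a pose.
- env.move_l(position, orientation=None, rate=150): straight line of the TCP; orientation=None keeps the orientation; rate is the mean speed in mm/s.
- env.goto_joints(angles): joint-space move.
- env.move_gripper(opening, squeeze=None): finger opening in mm; squeeze is the grip in N (None keeps the last); returns when the fingers have stopped.
- env.hold(seconds).
- env.inverse_kinematics(position, orientation): joint angles nearest the present ones, or None.
- capture(name): name is "scene" or "top"; returns the picture (400x640x3 uint8, red, green, blue); there is no depth.
- get_calibration(name): a dict with "camera_matrix" (3x3 intrinsics, pixels), "k1" (the pictures are not rectified: a ray, as slopes to the right and down, at radius r is drawn at 1 + k1 r^2 times it, then the intrinsics apply), "R" (3x3) and "t" (3): a world point X has camera coordinates R X + t. Camera axes: x right, y down, z forward; pixel columns grow to the right and rows downward; lengths in mm; the calibration is good to about 2 mm. A picture is of the moment at which its call begins. get_calibration takes no time and is no camera call.
A pose or a line that the arm cannot do raises env.IKError and nothing moves.
- close_job(): hands the job in; it is judged then, once.
Trained networks look in the newest picture that a camera, given by its name, has taken for a name from the list of things; names that differ only in an ending like _2 or _b are one class to them, and where a whole thing is asked for, a point or a joint stands for the part that bears it (a point fixed in the world has none). Each returns a list of dicts, best first, with "score" (0 to 1); they miss things now and then, are a little off and sometimes report something else, mostly with a low value. They report only what shows in the picture. A call takes as long as a camera call. They do not tell look-alikes from the thing itself.
- nets.recognise(thing, camera): "centre" ([column, row] in pixels, amid what is visible of it).
Readings, each from a call of its own:
- env.current_clock(): time.
- env.current_joint_pos(): joint angles.
- env.current_dq(): joint speeds.
- env.current_effort(): joint torques, N m.
- env.current_tcp_pos(): TCP position.
- env.current_tcp_rot(): TCP orientation.
- env.current_ft_force(): force on the tool from outside, world axes, zero at the start.
- env.current_ft_torque(): the same for the moment, N m.
- env.current_opening(): finger opening in mm.
- env.current_grasp_force(): force on a finger pad.
Only numpy, scipy, OpenCV 4.12 (cv2) and the standard library are available. Lean on these libraries where they do the work, as an engineer would, in place of code of your own. Each camera call takes 0.05 s, during which the arm holds its last target. There are 200 camera calls.

## Working session

There is one attempt and no reset: what is moved stays moved. The work goes in short steps, each a Python script; the robot and the scene stay as the last script left them, time stands still between calls to the robot, and variables do not carry over. Pictures are saved under pics/ and viewed, at most 10 in all, crops included, and the job is handed in when it is done.

```bash
ls; mkdir -p pics; python3 - <<'E'
from bench import *
import cv2
for c in ["scene","top"]:
    im=capture(c); cv2.imwrite(f"pics/{c}0.png",im[:,:,::-1])
    k=get_calibration(c); print(c,k)
    for t in ["shutter","catch_tab","lever_bar","cap_top","lens_mount","hex_driver","lens_cleaner"]:
        print(t,[(round(d['score'],2),[round(v) for v in d['centre']]) for d in nets.recognise(t,c)][:4])
print(env.current_clock(), env.current_tcp_rot(), env.current_opening())
E
```

```text
pics
scene {'camera_matrix': array([[497.15982986,   0.        , 330.3209739 ],
       [  0.        , 497.15982986, 193.82049519],
       [  0.        ,   0.        ,   1.        ]]), 'k1': -0.14518671375297343, 'R': array([[-0.65146414,  0.75867514, -0.00255148],
       [ 0.59322567,  0.50729269, -0.62508994],
       [-0.47294585, -0.40873728, -0.78054856]]), 't': array([ 354.03863156, -234.66726333, 1835.36505788])}
shutter [(0.88, [362, 257]), (0.49, [294, 212])]
catch_tab [(0.48, [342, 222])]
lever_bar [(0.45, [326, 223])]
cap_top [(0.52, [301, 146]), (0.48, [324, 118])]
lens_mount [(0.67, [295, 210])]
hex_driver [(0.61, [362, 205])]
lens_cleaner [(0.49, [259, 207]), (0.47, [365, 207])]
top {'camera_matrix': array([[364.10094616,   0.        , 320.41677553],
       [  0.        , 364.10094616, 199.80690409],
       [  0.        ,   0.        ,   1.        ]]), 'k1': 0.02922978540053726, 'R': array([[-0.00531671, -0.99988037, -0.01452477],
       [-0.99361795,  0.00691889, -0.11258551],
       [ 0.11267254,  0.01383349, -0.99353587]]), 't': array([  -2.98572444,  576.15926182, 1094.54903745])}
shutter [(0.72, [265, 192])]
catch_tab [(0.71, [291, 190])]
lever_bar [(0.62, [297, 172])]
cap_top [(0.54, [398, 283]), (0.47, [384, 228])]
lens_mount [(0.6, [349, 193])]
hex_driver [(0.65, [301, 244]), (0.24, [386, 229])]
lens_cleaner [(0.6, [381, 170]), (0.45, [386, 230])]
0.8 [9.77842535e-01 2.09341769e-01 1.48746254e-05 2.06160685e-05] 92.8397133297551
```

View pics/scene0.png

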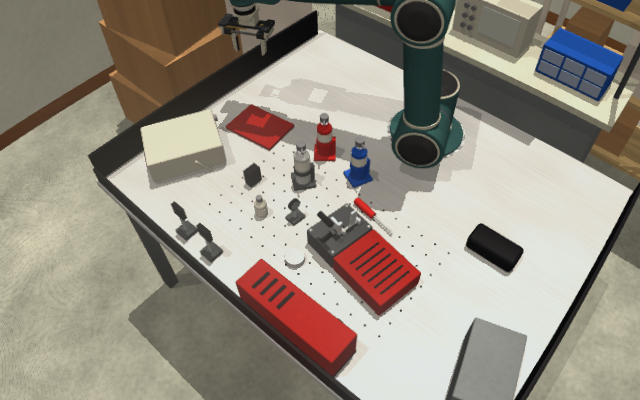

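View pics/top0.png

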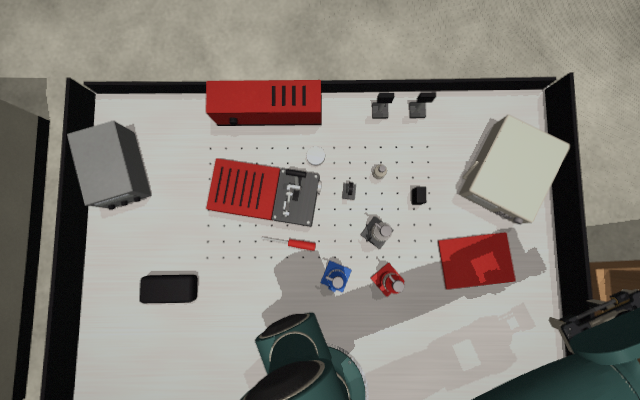

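The views show three cans: aluminium with its cap at scene (301,146) / top (384,228), red at scene (324,118) / top (398,283), and blue at scene (360,143) / top (338,281). The aluminium one fits the description. The shutter box is at top (297,196), with the lever bar near (297,172) and the catch near (287,205). I'll check the choice in one close crop.

```bash
python3 - <<'E'
import cv2,numpy as np
a=cv2.imread("pics/scene0.png")[130:255,280:400]; b=cv2.imread("pics/top0.png")[155:250,265:400]
a=cv2.resize(a,None,fx=3.2,fy=3.2,interpolation=2); b=cv2.resize(b,None,fx=3,fy=3,interpolation=2)
c=np.zeros((400,790,3),np.uint8); c[:a.shape[0],:a.shape[1]]=a; c[:b.shape[0],385:385+b.shape[1]]=b
cv2.imwrite("pics/crop1.png",c)
E
```

```text
(no output)
```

View pics/crop1.png

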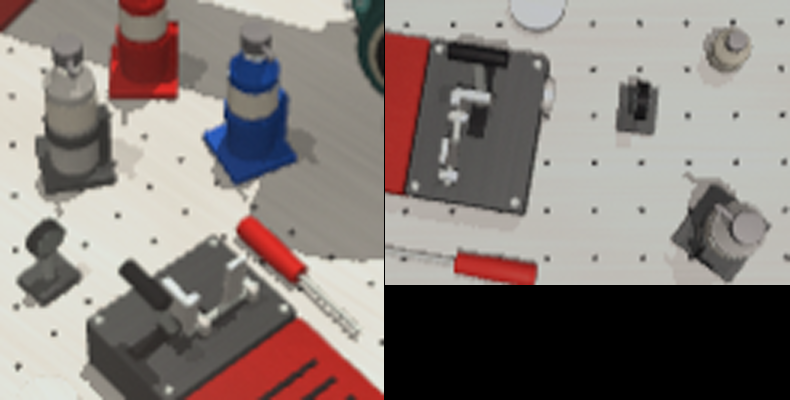

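The crop confirms the aluminium can: its cap top is at scene (301,145) and top (385,229), and its spout points at the window. The bar is at scene (326,219) and top (296,173), and the tab's top edge is at scene (354,213). Next I'll fit the poses.

```bash
cat > h.py <<'E'
import numpy as np, cv2
from bench import get_calibration
from scipy.optimize import least_squares
def proj(c,X):
    k=get_calibration(c); p=k["R"]@np.asarray(X,float)+k["t"]; u=p[:2]/p[2]; u=u*(1+k["k1"]*(u@u))
    return k["camera_matrix"][:2,:2]@u+k["camera_matrix"][:2,2]
def S(p): return np.array(p)/3.2+[280,130]
def T(p): return (np.array(p)-[385,0])/3+[265,155]
def tri(s,t,x0=(500,-100,150)):
    r=least_squares(lambda X:np.r_[proj("scene",X)-s,proj("top",X)-t],x0); return r.x,r.fun
def w(q,P):
    c,s=np.cos(q[2]),np.sin(q[2]); return np.array([q[0]+c*P[0]-s*P[1],q[1]+s*P[0]+c*P[1],P[2]])
E
python3 - <<'E'
from h import *
np.set_printoptions(precision=2,suppress=True)
print("cap",*tri(S((67,47)),T((746,222))))
print("bar",*tri(S((147,284)),T((478,54))))
print("tab",*tri(S((236,262)),T((449,176))))
obs=[("top",T((548,58)),(80,-60,70)),("top",T((524,214)),(-80,-60,70)),("top",T((430,37)),(80,60,70)),("top",T((406,190)),(-80,60,70)),
("top",T((478,54)),(54,0,165)),("scene",S((147,284)),(54,0,165)),("scene",S((90,318)),(80,-60,70)),("scene",S((215,238)),(-80,-60,70)),("scene",S((297,315)),(-80,60,70))]
r=least_squares(lambda q:np.concatenate([proj(c,w(q,P))-o for c,o,P in obs]),[550,50,-.15],loss="soft_l1",x_scale=[10,10,.1])
print(r.x); print(np.array([proj(c,w(r.x,P))-o for c,o,P in obs]))
q=r.x; print("bar",w(q,(54,0,165)),"tab@0",w(q,(-36,18,142)),"tab.15",w(q,(-36,18+9,141)),proj("scene",w(q,(-36,18,142)))-S((236,262)),proj("top",w(q,(-36,18,142)))-T((449,176)))
E
```

```text
cap [ 478.98 -178.94  178.9 ] [-0.93 -0.13 -0.63  0.49]
bar [634.63  60.08 164.94] [-0.74 -0.05 -0.57  0.45]
tab [530.57  86.54 113.39] [ 1.66  0.01  1.26 -1.01]
[582.6   69.61  -0.18]
[[-0.08 -0.37]
 [-1.63 -0.05]
 [ 0.23 -0.19]
 [-1.92  0.85]
 [-0.47  0.07]
 [-1.07  0.12]
 [-2.32 -0.07]
 [-0.12 -1.88]
 [ 0.16 -1.18]]
bar [635.7   59.78 165.  ] tab@0 [550.48  93.86 142.  ] tab.15 [552.12 102.71 141.  ] [-0.33 -0.37] [-2.39 -8.9 ]
```

```bash
cat >> h.py <<'E'
from scipy.spatial.transform import Rotation as Ro
Q=[582.6,69.61,-0.18]
def ori(yaw,tilt=0): return (Ro.from_euler('z',Q[2])*Ro.from_euler('y',tilt)*Ro.from_euler('z',yaw)*Ro.from_euler('x',np.pi)).as_quat()
E
python3 - <<'E'
from bench import *; from h import *
np.set_printoptions(precision=2,suppress=True)
o=ori(0)
env.move_gripper(0)
p=env.current_tcp_pos(); env.move_l([p[0],p[1],260],rate=250)
env.movep([479,-179,240],o); print(env.current_clock(),env.current_joint_pos())
env.move_l([479,-179,186],rate=120)
f0=env.current_ft_force()
for z in np.arange(182,165,-2.):
    env.move_l([479,-179,z],rate=60); f=env.current_ft_force()-f0; print(z,env.current_tcp_pos()[2],f)
    if f[2]>12: break
env.hold(.4); print(env.current_ft_force()-f0,env.current_tcp_pos())
import cv2; cv2.imwrite("pics/press.png",capture("scene")[90:210,240:360,::-1].repeat(4,0).repeat(4,1))
env.move_l([479,-179,240],rate=150)
cv2.imwrite("pics/after.png",capture("scene")[90:210,240:360,::-1].repeat(4,0).repeat(4,1))
print(env.current_clock())
for y in [0,np.pi]: print(env.inverse_kinematics([552,60,200],ori(y)))
for y in [np.pi/2,-np.pi/2]:
  for t in [.3,-.48]: print(env.inverse_kinematics(w(Q,(20+96*np.sin(t),0,55+96*np.cos(t))),ori(y,t)))
E
```

```text
4.4583 [-0.41 -0.25  1.7  -0.    1.69  1.34]
182.0 182.30539944394647 [ 0.28 -0.22 -0.04]
180.0 179.96996246095333 [ 0.11 -0.53  0.55]
178.0 177.84845011795312 [-0.07 -0.89  0.67]
176.0 175.87297185801188 [-0.47 -0.77  0.12]
174.0 173.84058023379612 [ 0.24 -0.78 -0.67]
172.0 171.8443534790272 [ 0.22 -0.08 -0.47]
170.0 169.83442243921087 [ 0.18 -0.68 -0.27]
168.0 167.8331456172077 [-0.08 -0.95  0.23]
166.0 165.86166321577497 [ 1.03 -0.37 -0.36]
[-0.06 -1.15 -0.56] [ 479.01 -179.01  166.04]
8.45
[ 0.06 -0.15  1.68 -0.    1.61  1.81]
[ 0.06 -0.15  1.68  0.    1.61 -1.33]
[0.02 0.25 1.38 0.06 1.81 0.21]
[ 0.18 -0.44  2.07 -0.19  1.07  0.42]
[ 0.02  0.25  1.38  0.06  1.81 -2.93]
[ 0.18 -0.44  2.07 -0.19  1.07 -2.72]
```

View pics/press.png

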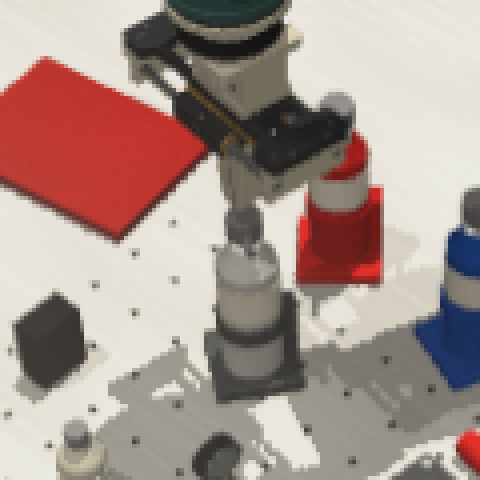

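The cap did not register any force and the fingertip looks hidden behind it at crop (238,200). I'll check the finger opening and the projections before trying again.

```bash
python3 - <<'E'
from bench import *; from h import *
import cv2
print(env.current_opening(),env.current_tcp_pos(),env.current_grasp_force())
p=env.current_tcp_pos()
print("proj tcp",proj("scene",p),proj("top",p), "cap",proj("scene",[479,-179,180]),proj("top",[479,-179,180]))
a=capture("scene")[85:185,250:350,::-1]; b=capture("top")[180:280,330:430,::-1]
c=np.hstack([cv2.resize(i,(400,400),interpolation=2) for i in (a,b)]); cv2.imwrite("pics/chk.png",c)
E
```

```text
0.5817882704475605 [ 478.7022197  -178.85501237  238.68235299] 0.0
proj tcp [299.12912507 130.64888167] [388.53640353 228.8468707 ] cap [299.97601703 144.3048436 ] [384.79675948 229.47061679]
```

View pics/chk.png

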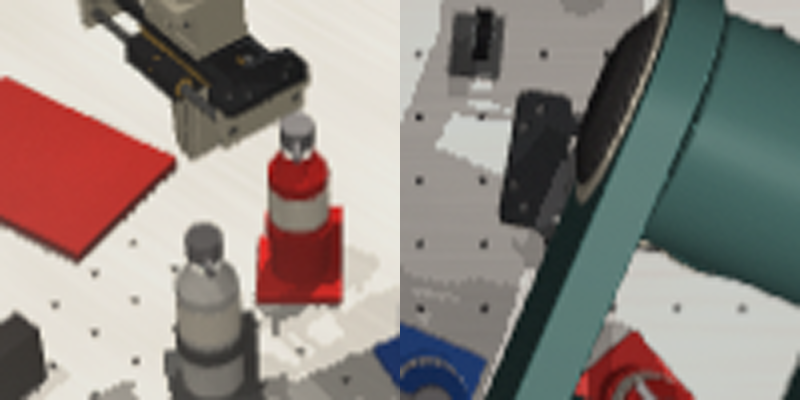

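```bash
python3 - <<'E'
from bench import *; from h import *
import cv2
env.move_gripper(40)
p=env.current_tcp_pos(); print(p,env.current_opening())
def crop(im,c,pts):
    c=np.round(c).astype(int)-[25,30]; im=np.ascontiguousarray(im[max(c[1],0):c[1]+50,c[0]:c[0]+50]); c[1]=max(c[1],0)
    r=cv2.resize(im,None,fx=8,fy=8,interpolation=cv2.INTER_NEAREST)
    for X in pts: cv2.drawMarker(r,tuple(int(v) for v in (proj("scene",X)-c+.5)*8),(0,255,0),0,16)
    return cv2.resize(r,(400,400)) if r.shape[0]!=400 else r
R=Ro.from_quat(env.current_tcp_rot()).as_matrix()
s0=np.array([276.3,-615.8,185.7]); R0=Ro.from_quat([.9778,.2093,0,0]).as_matrix()
P=lambda p,R,h:[p,p+R[:,1]*h,p-R[:,1]*h]
a=crop(cv2.imread("pics/scene0.png"),proj("scene",s0),P(s0,R0,46.5)); b=crop(capture("scene")[:,:,::-1],proj("scene",p),P(p,R,20))
cv2.imwrite("pics/grip.png",np.hstack([a,b]))
E
```

```text
[ 479.00371097 -178.98561598  240.00325745] 39.80519952523854
```

View pics/grip.png

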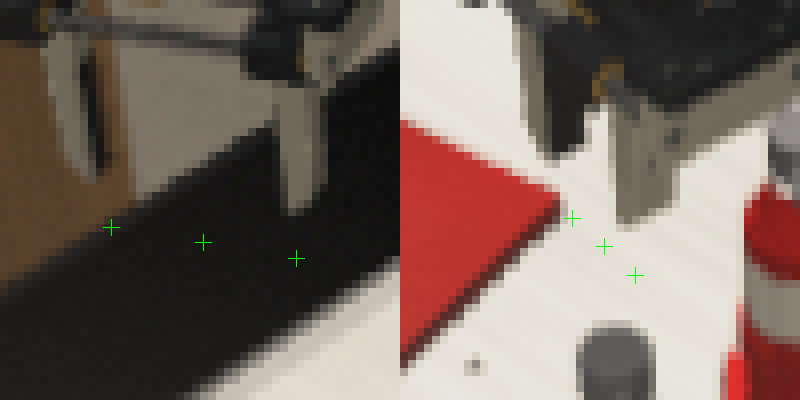

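```bash
python3 - <<'E'
from h import *
s0=np.array([276.3,-615.8,185.7]); R0=Ro.from_quat([.9778,.2093,0,0]).as_matrix()
im=cv2.imread("pics/top0.png"); c=[530,275]
r=cv2.resize(im[275:375,530:630],None,fx=6,fy=6,interpolation=2)
for d,col in ((0,(0,255,0)),(28,(0,0,255))):
  for h in (-46.5,46.5):
    p=proj("top",s0+R0[:,1]*h+[0,0,d]); print(d,h,p); cv2.drawMarker(r,tuple(int(v) for v in (p-c+.5)*6),col,0,14)
cv2.imwrite("pics/topgrip.png",r)
E
```

```text
0 -46.5 [544.8927081  317.01365168]
0 46.5 [578.25634348 301.71100869]
28 -46.5 [551.8171848  319.42684896]
28 46.5 [586.2510973  303.64811784]
```

View pics/topgrip.png

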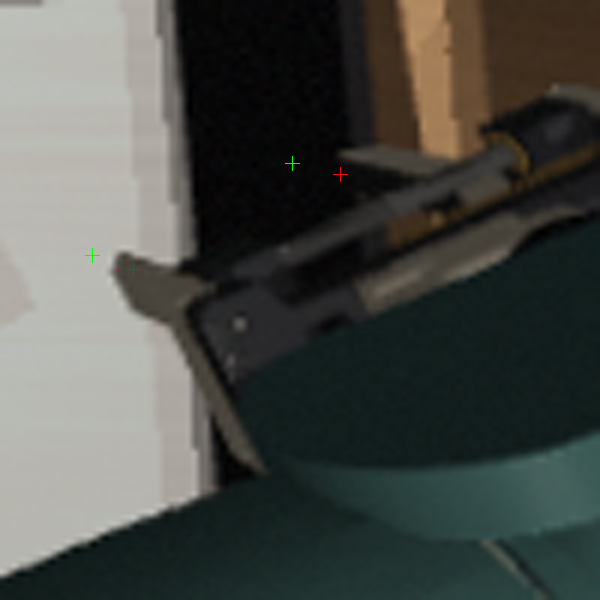

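The fingertips actually end about 28 mm behind the stated TCP: the red markers (28 mm back) match both tips in the top view, and the scene view agrees. I'll measure the exact offset by touching the cap.

```bash
python3 - <<'E'
from bench import *; from h import *
np.set_printoptions(precision=2,suppress=True)
env.move_gripper(0)
env.move_l([479,-179,164],rate=150); env.hold(.2)
f0=env.current_ft_force()
for z in np.arange(161,135,-1.5):
    env.move_l([479,-179,z],rate=40); env.hold(.1); f=env.current_ft_force()-f0; print(z,env.current_tcp_pos()[2],f)
    if f[2]>14 or np.hypot(f[0],f[1])>6: break
env.hold(.4); print(env.current_ft_force()-f0,env.current_tcp_pos())
import cv2; cv2.imwrite("pics/press2.png",capture("scene")[90:210,240:360,::-1].repeat(4,0).repeat(4,1))
print(env.current_clock())
E
```

```text
161.0 161.0101183360156 [1.11 0.11 0.11]
159.5 159.4679426023738 [-0.21  0.22  0.05]
158.0 157.96255005564845 [0.05 1.24 0.99]
156.5 156.52865747165322 [ 0.4   0.62 -0.49]
155.0 154.9920158608932 [-0.5   0.63  0.24]
153.5 153.4988445405658 [1.03 1.02 0.25]
152.0 151.98044611634214 [0.27 0.51 0.16]
150.5 150.48948682794827 [-0.52  0.72 -0.33]
149.0 148.98439644378595 [ 0.89 -0.33  0.35]
147.5 147.48799305862437 [0.55 0.55 0.1 ]
146.0 146.14919880152672 [0.52 0.89 3.06]
144.5 144.59853409208736 [0.87 1.36 2.88]
143.0 143.08735849739256 [0.35 1.13 3.84]
141.5 141.66717007763015 [ 1.46 -0.1   6.17]
140.0 140.33878741659157 [0.72 1.22 7.11]
138.5 140.1063715523586 [-4.52  3.13 17.93]
[-4.63  2.82 18.2 ] [ 479.24 -179.08  140.13]
17.1167
```

The cap was pressed fully down: spring force rose to about 7 N, then a hard stop at TCP z 140.1. That puts the real tips 33 mm behind the TCP. Next I'll release it and flip the catch.

```bash
echo "D=33.0" >> h.py; python3 - <<'E'
from bench import *; from h import *
import cv2
np.set_printoptions(precision=2,suppress=True)
env.move_l([479,-179,190],rate=150)
o=ori(0)
tip=lambda x,y,z: w(Q,(x,y,z))-[0,0,D]
env.movep(tip(-36,-22,220),o)
env.move_l(tip(-36,-22,116),rate=180); env.hold(.1)
f0=env.current_ft_force(); print(env.current_clock())
h,r=17.5,42
for a in [0,.2,.4,.6,.8,1.,1.2,1.35,1.5]:
    y=18+r*np.sin(a)-3*np.cos(a)-h; z=80+r*np.cos(a)+3*np.sin(a)
    env.move_l(tip(-36,y,min(z,116)),rate=90); f=env.current_ft_force()-f0; print(a,f)
    if np.linalg.norm(f)>15: break
for k in range(4):
    z-=1.; env.move_l(tip(-36,y,z),rate=40); env.hold(.1); f=env.current_ft_force()-f0; print(z,f)
    if f[2]>6: break
env.move_l(tip(-36,y-5,z+100),rate=200)
env.movep(tip(-180,-60,230),o)
cv2.imwrite("pics/catch.png",np.hstack([cv2.resize(capture("scene")[180:280,290:390,::-1],(400,400),interpolation=2),cv2.resize(capture("top")[150:250,240:340,::-1],(400,400),interpolation=2)]))
print(env.current_clock())
E
```

```text
19.3917
0 [0.47 0.12 0.3 ]
0.2 [ 0.3  -0.21  0.51]
0.4 [ 0.27 -0.29 -0.09]
0.6 [-0.32 -0.02  0.58]
0.8 [-0.57 -0.26  0.65]
1.0 [0.6  0.56 0.04]
1.2 [0.51 0.85 0.31]
1.35 [0.16 0.71 0.46]
1.5 [-7.31 -3.28 22.09]
84.96344742985568 [-9.97 -4.56 29.77]
23.6083
```

View pics/catch.png

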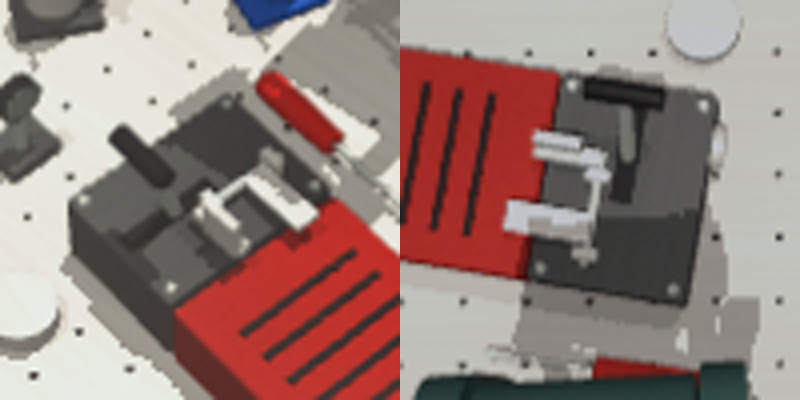

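The catch is flipped right over: tab and stop plate lie flat to +y, with the tab at crop right (548,217), and the final force shows it reached its end stop. Bystanders haven't moved. Now the lever.

```bash
cat >> h.py <<'E'
def lev(a,rad=100.): # tip at radius rad, tool along the rod
    t=.3-a; R=rad-D; return w(Q,(20+R*np.sin(t),0,55+R*np.cos(t))), ori(np.pi/2,t)
E
python3 - <<'E'
from bench import *; from h import *
np.set_printoptions(precision=2,suppress=True)
env.move_gripper(60)
env.movep(*lev(0,190)); f0=env.current_ft_force(); print(env.current_clock())
p,o=lev(0,150); env.move_l(p,o,rate=120)
for r in (135,120,110,100):
    p,o=lev(0,r); env.move_l(p,o,rate=80); f=env.current_ft_force()-f0; print(r,f)
    if np.linalg.norm(f)>8: break
env.move_gripper(0,20); print("grip",env.current_opening(),env.current_grasp_force(),env.current_ft_force()-f0,env.current_clock())
import cv2; cv2.imwrite("pics/grip2.png",cv2.resize(capture("scene")[160:260,290:390,::-1],(500,500),interpolation=2))
E
```

```text
26.0833
135 [ 0.64 -1.2   1.13]
120 [ 0.88 -0.04  0.2 ]
110 [ 0.91 -0.53  0.06]
100 [ 0.9  -0.79  0.85]
grip 17.817578939959763 19.99554544687271 [ 2.16 -1.15 -0.26] 28.5333
```

View pics/grip2.png

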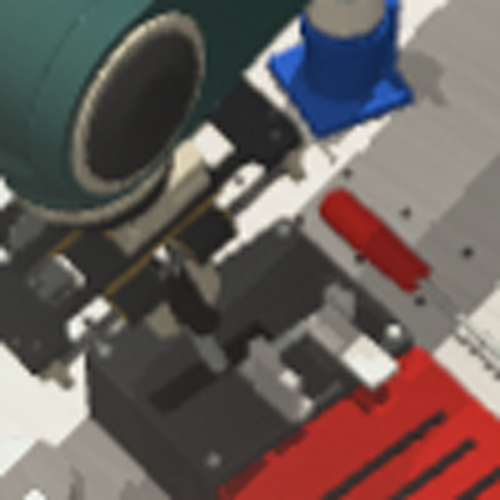

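The bar (crop (190,295)) is between the fingers with an opening of 17.8 mm and the force is low. Pulling now.

```bash
python3 - <<'E'
from bench import *; from h import *
np.set_printoptions(precision=2,suppress=True)
f0=env.current_ft_force(); c,s=np.cos(Q[2]),np.sin(Q[2])
def fl(): f=env.current_ft_force()-f0; return np.array([c*f[0]+s*f[1],-s*f[0]+c*f[1],f[2]])
for a in [.1,.2,.3,.4,.5,.6,.68,.71,.73,.745,.76,.77,.78]:
    p,o=lev(a); env.move_l(p,o,rate=60); env.hold(.1); f=fl(); print(a,f,env.current_tcp_pos()-p)
    if np.linalg.norm(f)>25: break
env.hold(.5); print(fl(),env.current_opening(),env.current_grasp_force(),env.current_clock())
import cv2; cv2.imwrite("pics/pull.png",np.hstack([cv2.resize(capture("scene")[160:260,290:390,::-1],(400,400),interpolation=2),cv2.resize(capture("top")[150:250,240:340,::-1],(400,400),interpolation=2)]))
E
```

```text
0.1 [-0.87 -1.16 -9.56] [-0.29 -0.06 -0.66]
0.2 [  1.13  -0.83 -13.19] [-0.11 -0.16 -0.71]
0.3 [  2.45  -2.29 -14.93] [-0.16 -0.23 -0.42]
0.4 [  4.07  -4.63 -14.62] [-0.05 -0.38 -0.36]
0.5 [  5.73  -5.34 -12.65] [ 0.13 -0.45 -0.01]
0.6 [  7.5   -3.87 -10.79] [ 0.26 -0.39  0.34]
0.68 [ 8.51 -3.16 -7.44] [ 0.56 -0.27  0.96]
0.71 [ 9.53 -3.32 -7.  ] [ 0.82 -0.34  1.15]
0.73 [ 9.68 -3.91 -5.77] [ 0.85 -0.34  1.18]
0.745 [ 9.97 -4.45 -7.17] [ 0.88 -0.4   1.22]
0.76 [10.98 -4.13 -7.  ] [ 0.88 -0.41  1.22]
0.77 [18.23 -4.08 -8.14] [ 1.47 -0.55  1.61]
0.78 [ 25.72  -3.64 -10.61] [ 2.14 -0.64  2.12]
[25.39 -3.54 -9.5 ] 17.13186397730996 19.998091757297516 33.6833
```

View pics/pull.png

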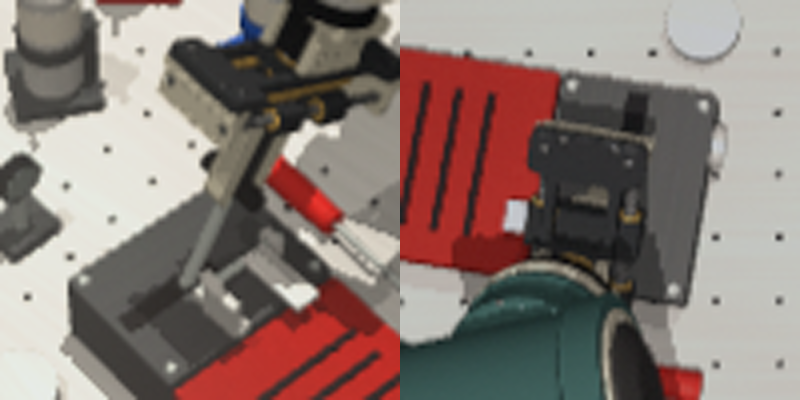

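The lever leans towards the robot with the bar in the fingers at crop left (235,175). The force jumped sharply between 0.76 and 0.78 rad, which is the end stop, and the catch is still flat. Handing in.

```bash
python3 -c "
from bench import *
print(close_job())"
```

```text
the job is handed in; nothing more can be done
None
```

I pressed the aluminium can's cap fully down and let it go, flipped the catch right over, and then pulled the lever to its end stop. The job was handed in at about 34 s with the lever still held; no verdict was returned.

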